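# Load a steel block into a spring-clamped jig

## Task

Load the small steel block into the clamping jig: hold the jig's spring-closed flap open by pressing its long paddle down with one fingertip, and meanwhile push the block with the other fingertip along the lane and under the flap until it is fully home against the end stop. Then let the flap close on the block and move clear. Only press and push: do not grasp or lift anything, and leave the other things on the bench where they are.

Things in the scene. Friction and masses are not known exactly. Their poses are not given: they have to be found in the camera images.
- jig: Jig fixed to the bench (mm): base plate 195 x 80, 6 thick. Origin on the bench below the end stop's face. +x is the push direction, y left, z up; plate x -180 to 15, y -36 to 44. Lane along x at y = 0, floor z = 6. Two rails (top z = 14): lane 36 wide from x = -45 to 0, flaring to 57 at x = -79. Nothing of it is above z = 70, flap open.
- lane_end (a point): End of the lane: foot of the end stop's face, jig (0, 0, 6) mm. The stop is 46 wide, its top 26 above the bench. The block is home when its end face touches it: block origin 25 mm before this point, within 2 mm sideways; its rear half then still stands out in front of the flap. Obstacles: a tall press right of world y = -0.32 m (x over 0.4), an upright folder left of y = 0.1.
- hinge (a point): End of the flap's shaft at jig (0, 32, 26) mm; the shaft runs along jig x through lugs (top z = 35, y = 26 to 38) at x = -174, -37, 7. The flap reaches from it over the lane to y = -23, x = -31 to -5, with a black pad underneath at y = 0. Flap and paddle are one piece on the shaft: pressing the paddle down lifts the flap.
- flap (a joint): Flap angle, rad. 0 = shut, empty: pad 20 to 26 mm above the bench, so the block (top at 32) is barred; 0.28 = pad flat on the block; above 0.34 the block passes; 0.65 = end of travel. A spring closes it: about 2 N on the paddle starts it, 6 N holds it at 0.5. Pushing the block at the shut flap does not open it.
- paddle (a point): Middle of the paddle's top, 34 mm out from the shaft, moving with the flap; shut: jig (-108, 64, 39) mm. Plate along jig x, -169 to -47, reaching 48 out to the left of the shaft; shut it slopes up outward by 0.3 rad. A fingertip 18 wide at jig y = 66 with its end 22 above the bench holds the flap at 0.5, and can slide along it; the other tip then clears the rails.
- steel_block: Ground steel block, 32 x 50, 26 mm high, about 0.3 kg, with two small holes in its top, lying at the mouth of the lane with its 50 mm length (its own y axis) roughly along jig x. Origin at the centre of its underside (6 mm above the bench).
- tape_roll: roll of tape lying flat, diameter 52, 15 high, right of the lane near its open end. Bystander; origin at the centre of its underside.
- bit_holder: slim steel bit holder lying flat, 80 long, 11 thick, right of the lane. Bystander; origin at the centre of its underside.
- large_nut: hexagon nut, 24 x 27, 19 high, on the bench left of the flap. Bystander; origin at the centre of its underside.
- small_nut: hexagon nut, 19 x 22, 15 high, on the bench just beyond the end stop. Bystander; origin at the centre of its underside.
- gauge_case: small moulded case, 94 x 40, 24 high, left of the paddle. Bystander; origin at the centre of its underside.

How it is judged (in metres and radians):
On the way, in this order (a step that is already met when the one before it is completed fails the run):
1. the flap is held open before the block goes under it (value of joint flap above 0.33 rad and x of steel_block in the frame of jig below -0.05 m), for 0.1 s.
2. the block is home against the stop while the flap is still held open (value of joint flap above 0.33 rad and x of steel_block in the frame of jig above -0.028 m), for 0.1 s.
At the end, for the whole second after the job is handed in: The block stands flat in the lane, its end within 3 mm of the stop, within 5 mm of the lane's middle and 0.12 rad of its direction, at rest; the flap lies on it (angle 0.23 to 0.33) (x of steel_block in the frame of jig between -0.028 and -0.022 m and y of steel_block in the frame of jig between -0.005 and 0.005 m and z of steel_block in the frame of jig between 0.004 and 0.009 m and angle between the y axis of steel_block and the x axis of jig, either way round below 0.12 rad and value of joint flap between 0.23 and 0.33 rad and linear speed of steel_block below 0.01 m/s); the robot touches nothing.
It fails at once if the block is lifted more than 8 mm or tipped (height (world z) of steel_block above 0.014 m or angle between steel_block's own z axis and vertical above 0.3 rad).
It fails at once if another thing on the bench is moved more than 15 mm (distance of any of tape_roll, bit_holder, large_nut, small_nut, gauge_case from where it was at the start of the episode above 0.015 m).
It also fails if it takes over 45 s, if anything falls off the work surface, if the arm or the gripper's body presses on something with over 40 N, if the wrist force passes 120 N, or if a joint passes its speed limit or range.

## Robot

A 6-joint arm with a two-finger parallel gripper is mounted at the origin on a cart in front of the work surface, level with it; the furniture and walls round the work are solid. World frame = base frame: x ahead of the robot, y to its left, z up, the work surface at z = 0. Lengths are in mm, angles in degrees, forces in N, time in s.
With the tool pointing down it reaches from about 300 to 850 mm from the base axis. Payload 4.2 kg.
Tool frame: the origin (TCP) lies at the very end of the fingers, on their centre line; the grasp point (between the pads) lies 19 mm behind it (env.grasp_offset is the distance from the TCP to the grasp point, in mm); z points along the fingers, y is the line along which they close (so a half turn about z gives the same grasp; the last joint's range is limited). The gripper opens to 91 mm and grips with 3 to 60 N. Pads are 32 mm wide; open, the fingers measure 118 mm over their backs; the gripper's body (76 mm by 178 mm) begins 60 mm behind the grasp point.
Start: joints at [65.317, 18.312, 89.639, -0, 72.044, -1.146], TCP at [229.627, 527.179, 180.476] pointing down, gripper open.
Joint ranges: [-177.97, 177.97], [-48.28, 115.42], [12.27, 149.76], [-77.06, 257.06], [2.81, 150.46], [-146.56, 146.56]. Speed limits (degrees/s): [147.25, 147.25, 180, 180, 180, 180].

## Interface

Orientations are given as [roll, pitch, yaw] about the fixed x, y, z axes, in that order (R = Rz(yaw) Ry(pitch) Rx(roll)).
In Python, from workcell import env gives the robot as it stands. The module is installed in compiled form; this text tells all that it offers.
- The arm moves only by the tool send_rows, never from a script. Its argument "motion" is a list of rows, each an object of numbers: "tx", "ty", "tz": the shift along the tool's x, y, z in units of 500 mm (1.0 is 500 mm); "rx", "ry", "rz": the turn, a rotation vector about the tool's x, y, z in units of 30 degrees (1.0 is 30 degrees); "gripper": the closure, from -1 (fully open) to 1 (shut). In form: [{"tx": .., "ty": .., "tz": .., "rx": .., "ry": .., "rz": .., "gripper": ..}, ...]. A call has 1 to 12 rows; each row shifts and turns the commanded pose from where the row before left it, along the tool's axes as they then stand; what a row does not reach is not made up. A row lasts 1/8 s, in which the tool goes at most 62.5 mm and 10.7 degrees, less where a joint would pass 70% of its speed; a pose out of reach is approached as far as the arm can. A call with a number of a shift or a turn outside -1 to 1 is refused whole. A call with a gripper value outside its range is refused whole. The fingers move at their own pace and stop on an object; "grip_force" is the grip in N (left out, the last holds). Time passes only in rows, so rows that do not move let the fingers close. It gives the time, the measured TCP pose, the force, the opening and the grip force at its end, in the units of the state.
- env.state(): the state, without advancing time (a new reading comes with each control period).
- env.grab_frame(name): name is "scene" or "top"; returns a dict with "frame" (420x560x3 uint8, red, green, blue), "vertical_fov" (degrees; the focal length in pixels is half the picture's height over the tangent of half this angle, whatever the lens; pixels are square), "cx", "cy" (the principal point, pixels), "k1" (the pictures are not rectified: a ray, as slopes to the right and down, at radius r is drawn at 1 + k1 r^2 times it, then the intrinsics apply), "rvec" (rotation vector, rad) and "tvec" (3), from world to camera coordinates, as OpenCV has them. Camera axes: x right, y down, z forward; pixel columns grow to the right and rows downward; lengths in mm; the calibration is good to about 2 mm. A picture is of the moment at which its call begins. There is no depth.
- env.job_done(): hands the job in; it is judged then, once.
The state is a dict: "time_s": time; "qpos": joint angles; "qvel": joint speeds; "effort": joint torques, N m; "ee_pos": TCP position; "ee_rot": TCP orientation; "force": force on the tool from outside, world axes, zero at the start; "torque": the same for the moment, N m; "gripper_width": finger opening in mm; "gripper_force": force on a finger pad.
Only numpy, scipy, OpenCV 4.12 (cv2) and the standard library are available. Lean on these libraries where they do the work, as an engineer would, in place of code of your own. Each camera call takes 0.05 s, during which the arm holds its last target. There are 200 camera calls.

## Working session

There is one attempt and no reset: what is moved stays moved. The work goes in short steps, Python scripts to look and compute and a tool call to move; the robot and the scene stay as the last step left them, time stands still between calls to the robot, and variables do not carry over. Pictures are saved under pics/ and viewed, at most 10 in all, crops included, and the job is handed in when it is done.

Besides the shell and the picture viewer there is one more tool, called as name(argument=value, ...) on one line, values as JSON. send_rows: Moves the arm, as the interface text tells. Shifts and turns lie within -1 to 1; 1 stands for 500 mm of shift or 30 degrees of turn. Its arguments: {"type":"object","properties":{"motion":{"type":"array"},"grip_force":{"type":"number"}},"required":["motion"]}

```bash
mkdir -p pics
cat > h.py <<'E'
import numpy as np, cv2
from workcell import env
def grab(n):
    f=env.grab_frame(n); return f
def cam(f):
    h=f["frame"].shape[0]; F=h/2/np.tan(np.radians(f["vertical_fov"])/2)
    K=np.array([[F,0,f["cx"]],[0,F,f["cy"]],[0,0,1.]]); D=np.array([f["k1"],0,0,0,0.])
    R=cv2.Rodrigues(np.array(f["rvec"],float))[0]; t=np.array(f["tvec"],float).ravel()
    return K,D,R,t
def ray(f,uv,z):
    K,D,R,t=cam(f); p=cv2.undistortPoints(np.array(uv,float).reshape(-1,1,2),K,D).reshape(-1,2)
    d=np.c_[p,np.ones(len(p))]@R; c=-R.T@t
    return c+d*((z-c[2])/d[:,2])[:,None]
def proj(f,P):
    K,D,R,t=cam(f); return cv2.projectPoints(np.array(P,float).reshape(-1,1,3),cv2.Rodrigues(R)[0],t,K,D)[0].reshape(-1,2)
E
python3 - <<'E'
from h import *
for n in("scene","top"):
    f=grab(n); cv2.imwrite(f"pics/{n}0.png",f["frame"][:,:,::-1]); np.save(n+"0.npy",f,allow_pickle=True)
    K,D,R,t=cam(f); print(n,-R.T@t,f["vertical_fov"],f["k1"])
s=env.state();print(s)
E
```

```text
scene [ 39.50257911 385.42591543 451.77873516] 51.062282541784064 -0.12848387608144776
top [ 460.04066078 -141.24481879  887.77096093] 46.29994037336509 -0.014832810757094639
{'time_s': 0.1, 'qpos': array([ 6.53157412e+01,  1.83477157e+01,  8.96990655e+01,  4.78379839e-04,
        7.20444644e+01, -1.14565565e+00]), 'qvel': array([-0.03214658,  0.01449779, -0.17566709,  0.02263015, -0.01381062,
       -0.03070762]), 'effort': array([ 7.52868600e-04, -4.13332558e+01, -2.32507360e+01,  7.27550103e-02,
        4.22957540e-02, -7.57035787e-05]), 'ee_pos': array([229.41892   , 526.69787255, 179.70940749]), 'ee_rot': array([-1.79908782e+02, -2.27913022e-03,  1.56461247e+02]), 'force': array([ 0.80417025, -0.41890739,  0.24085054]), 'torque': array([-0.00385233,  0.04550179,  0.0164069 ]), 'gripper_force': 0.0, 'gripper_width': 91.32825059845457}
```

View pics/top0.png

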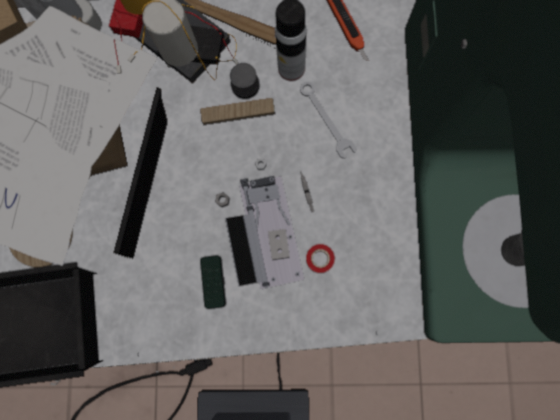

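View pics/scene0.png

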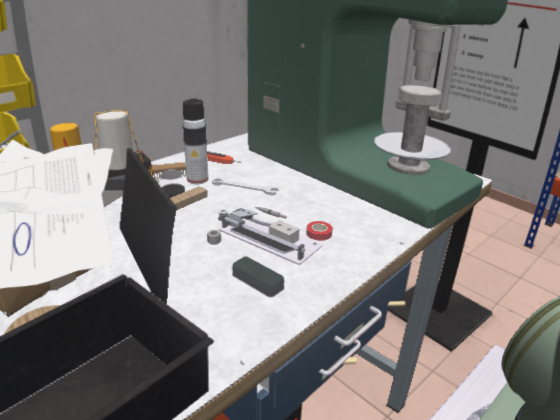

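The top view shows the jig at about (265,230) pointing up (+x), with the black paddle at (242,250), the block at (278,243), and the stop and flap at (262,185). The gauge case is at (212,281) and the tape at (320,258). Next I'll enlarge it.

Run:
```python
import cv2
i=cv2.imread("pics/top0.png")[150:310,195:345]
i=cv2.convertScaleAbs(i,alpha=1.3,beta=0)
cv2.imwrite("pics/c1.png",cv2.resize(i,(0,0),fx=3.75,fy=3.75,interpolation=cv2.INTER_CUBIC))
j=cv2.imread("pics/scene0.png")[190:300,190:340]
cv2.imwrite("pics/c2.png",cv2.resize(j,(0,0),fx=5,fy=5,interpolation=cv2.INTER_CUBIC))
```

```text
(no output)
```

View pics/c1.png

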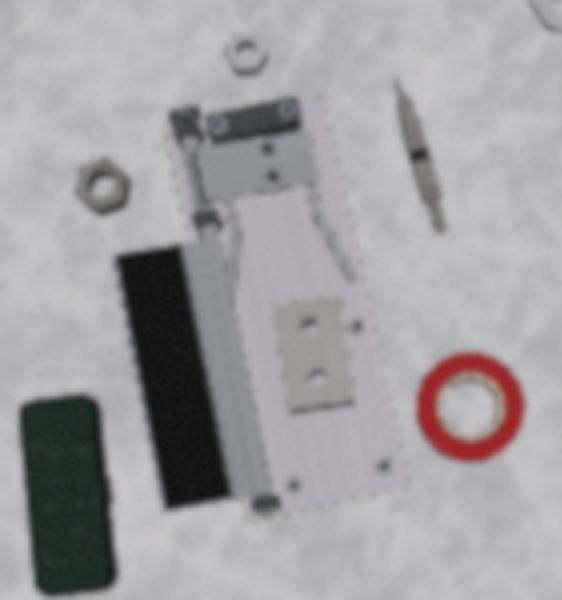

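View pics/c2.png

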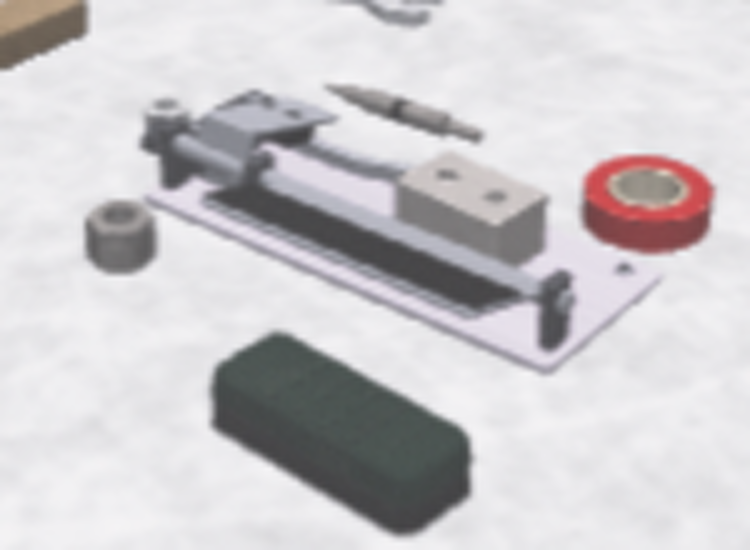

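Run:
```python
from h import *
f=np.load("top0.npy",allow_pickle=True).item(); im=f["frame"]
s=slice(150,310),slice(195,345); c=cv2.GaussianBlur(im,(3,3),0).astype(int)
lil=(c[...,0]+c[...,2])/2-c[...,1]
m=np.zeros(lil.shape,np.uint8); m[s]=((lil[s]>4)&(c[s].max(-1)>120)&(c[s].max(-1)-c[s].min(-1)<40)).astype(np.uint8)
n,l,st,_=cv2.connectedComponentsWithStats(m); k=1+st[1:,4].argmax(); print(st[k])
pl=(l==k)
cv2.imwrite("pics/m.png",cv2.resize(pl[s].astype(np.uint8)*255,(0,0),fx=3.75,fy=3.75))
pts=np.argwhere(pl)[:,::-1].astype(float)
P=ray(f,pts,6)[:,:2]
r=cv2.minAreaRect(P.astype(np.float32)); print("plate",r,cv2.boxPoints(r).round(1).tolist())
# block: warm colour R>B within area
w=c[...,0]-c[...,2]; b=np.zeros_like(m); bs=slice(225,262),slice(264,293)
b[bs]=((w[bs]>2)).astype(np.uint8)
n,l,st,_=cv2.connectedComponentsWithStats(b); k=1+st[1:,4].argmax(); print(st[k])
P=ray(f,np.argwhere(l==k)[:,::-1],32)[:,:2]; r=cv2.minAreaRect(P.astype(np.float32)); print("block",r,cv2.boxPoints(r).round(1).tolist(),P.mean(0))
def cr(x,y): return [195+(x-1.4)/3.75,150+(y-1.4)/3.75]
for nm,z,ps in [("plate corners FR,RR,FL",6,[(408,487),(325,97),(247,516)]),("paddle black outer far, outer near",40,[(117,257),(165,507)]),("block corners",32,[(275,303),(338,297),(354,404),(290,412)]),("lug near",35,[(265,503)]),("case",24,[(22,405),(98,397),(115,580),(38,592)]),("nut",19,[(103,186)])]:
    print(nm,ray(f,[cr(*p) for p in ps],z).round(1).tolist())
```

```text
[ 257  199   47   87 2049]
plate ((563.6000366210938, -109.64584350585938), (154.63172912597656, 64.38192749023438), 11.361227035522461) [[481.5, -93.30000305175781], [494.1000061035156, -156.39999389648438], [645.7000122070312, -126.0], [633.0999755859375, -62.900001525878906]]
[269 230  20  29 386]
block ((554.3268432617188, -113.22392272949219), (47.412139892578125, 28.141950607299805), 7.297553062438965) [[529.0, -102.30000305175781], [532.5999755859375, -130.1999969482422], [579.5999755859375, -124.19999694824219], [576.0999755859375, -96.30000305175781]] [ 554.227015   -113.32956904]
plate corners FR,RR,FL [[492.9, -156.4, 6.0], [683.8, -119.4, 6.0], [480.4, -79.9, 6.0]]
paddle black outer far, outer near [[600.0, -21.9, 40.0], [484.1, -44.9, 40.0]]
block corners [[578.2, -95.3, 32.0], [580.6, -124.9, 32.0], [530.4, -131.7, 32.0], [527.1, -101.9, 32.0]]
lug near [[485.5, -90.2, 35.0]]
case [[532.8, 24.6, 24.0], [536.1, -11.2, 24.0], [451.5, -20.0, 24.0], [446.5, 15.7, 24.0]]
nut [[638.3, -11.8, 19.0]]
```

View pics/m.png

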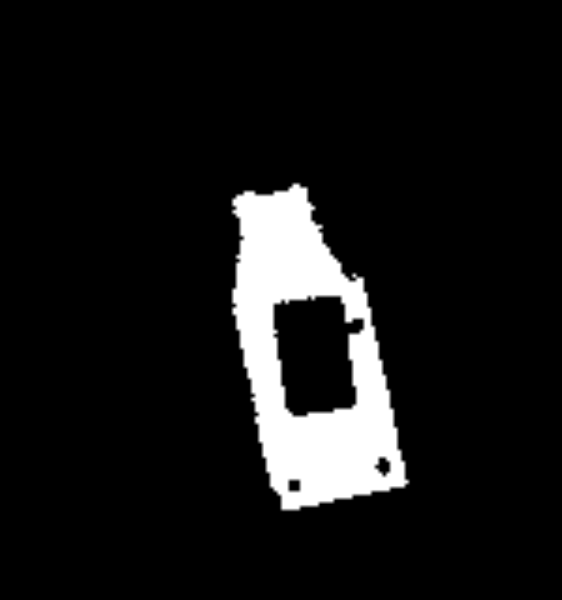

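```bash
cat >> h.py <<'E'
J0=np.array([662.4,-86.7]); A=np.radians(11.1); RJ=np.array([[np.cos(A),-np.sin(A)],[np.sin(A),np.cos(A)]])
def tojig(p): return (np.array(p)[...,:2]-J0)@RJ
E
python3 - <<'E'
from h import *
t=np.load("top0.npy",allow_pickle=True).item(); s=np.load("scene0.npy",allow_pickle=True).item()
# folder near top corner: scene px (171,207), top (117,252)
K,D,R,tt=cam(t);K2,D2,R2,t2=cam(s)
def tri(a,b):
    u=[cv2.undistortPoints(np.array([[p]],float),k,d).reshape(2,1) for p,k,d in((a,K,D),(b,K2,D2))]
    X=cv2.triangulatePoints(np.c_[R,tt],np.c_[R2,t2],*u);return (X[:3]/X[3]).ravel().round(1)
print("folder near top",tri((118,252),(171,207)),"far top",tri((158,92),(130,152)))
def c1(x,y): return (195+(x-1.4)/3.75,150+(y-1.4)/3.75)
def c2(x,y): return (190+(x-2)/5,190+(y-2)/5)
for n,a,b in[("block far-left",(275,303),(455,152)),("near-left",(290,412),(398,186)),("near-right",(354,404),(493,237)),("far-right",(338,297),(550,197))]: print(n,tri(c1(*a),c2(*b)))
for n,P in [("plate NL",(-180,44)),("NR",(-180,-36)),("FL",(15,44)),("lug",(-174,32))]:
    w=J0+RJ@np.array(P); z=35 if n=="lug" else 6
    print(n,((proj(s,[*w,z])[0]-[190,190])*5).round(), ((proj(t,[*w,z])[0]-[195,150])*3.75).round())
print("start in jig",tojig(env.state()["ee_pos"]))
E
```

```text
folder near top [533.4 124.7 163.2] far top [785.1  71.1 160.5]
block far-left [ 568.8 -103.    47.8]
near-left [541.1 -89.   46. ]
near-right [ 539.9 -124.6   11.8]
far-right [ 567.5 -138.6   17.6]
plate NL [546. 369.] [242. 521.]
NR [665. 273.] [407. 486.]
FL [140. 192.] [164. 129.]
lug [555. 279.] [260. 502.]
start in jig [-306.78859276  685.28120143]
```

send_rows(motion=[{"tz": -0.08, "rz": -0.29, "gripper": -0.205}, {"tz": -0.08, "rz": -0.29, "gripper": -0.205}, {"tz": -0.08, "rz": -0.29, "gripper": -0.205}, {"rz": -0.285, "gripper": -0.205}, {"ty": -0.1, "tx": -0.024, "gripper": -0.205}, {"ty": -0.1, "tx": -0.024, "gripper": -0.205}, {"ty": -0.1, "tx": -0.024, "gripper": -0.205}, {"ty": -0.1, "tx": -0.024, "gripper": -0.205}, {"ty": -0.1, "tx": -0.024, "gripper": -0.205}, {"ty": -0.1, "tx": -0.024, "gripper": -0.205}, {"ty": -0.1, "tx": -0.024, "gripper": -0.205}, {"ty": -0.1, "tx": -0.024, "gripper": -0.205}])

```text
invalid input at $.motion[0]: expected keys tx, ty, tz, rx, ry, rz, gripper
```

```bash
cat > st.py <<'E'
from h import *
s=env.state(); print(s["time_s"],tojig(s["ee_pos"]).round(2),s["ee_pos"].round(2),s["ee_rot"].round(2),"w",s["gripper_width"],"F jig",(s["force"][:2]@RJ).round(2),s["force"][2].round(2),"q",s["qpos"].round(1))
E
python3 st.py
```

```text
0.1 [-306.79  685.28] [229.42 526.7  179.71] [-179.91   -0.    156.46] w 91.32825059845457 F jig [ 0.71 -0.57] 0.24 q [65.3 18.3 89.7  0.  72.  -1.1]
```

send_rows(motion=[{"tx": 0, "ty": 0, "tz": -0.08, "rx": 0, "ry": 0, "rz": -0.29, "gripper": -0.205}, {"tx": 0, "ty": 0, "tz": -0.08, "rx": 0, "ry": 0, "rz": -0.29, "gripper": -0.205}, {"tx": 0, "ty": 0, "tz": -0.08, "rx": 0, "ry": 0, "rz": -0.29, "gripper": -0.205}, {"tx": 0, "ty": 0, "tz": 0, "rx": 0, "ry": 0, "rz": -0.285, "gripper": -0.205}, {"tx": -0.024, "ty": -0.1, "tz": 0, "rx": 0, "ry": 0, "rz": 0, "gripper": -0.205}, {"tx": -0.024, "ty": -0.1, "tz": 0, "rx": 0, "ry": 0, "rz": 0, "gripper": -0.205}, {"tx": -0.024, "ty": -0.1, "tz": 0, "rx": 0, "ry": 0, "rz": 0, "gripper": -0.205}, {"tx": -0.024, "ty": -0.1, "tz": 0, "rx": 0, "ry": 0, "rz": 0, "gripper": -0.205}, {"tx": -0.024, "ty": -0.1, "tz": 0, "rx": 0, "ry": 0, "rz": 0, "gripper": -0.205}, {"tx": -0.024, "ty": -0.1, "tz": 0, "rx": 0, "ry": 0, "rz": 0, "gripper": -0.205}, {"tx": -0.024, "ty": -0.1, "tz": 0, "rx": 0, "ry": 0, "rz": 0, "gripper": -0.205}, {"tx": -0.024, "ty": -0.1, "tz": 0, "rx": 0, "ry": 0, "rz": 0, "gripper": -0.205}])

```text
time_s: 1.6
ee_pos: [401.1, 151.5, 300.2]
ee_rot: [180.0, -0.0, -168.9]
force: [0.6, -0.0, -0.7]
gripper_width: 54.9
gripper_force: 0.0
```

```bash
python3 st.py
```

```text
1.6 [-210.52  284.08] [401.13 151.54 300.2 ] [ 1.8000e+02 -1.0000e-02 -1.6888e+02] w 54.85426049659539 F jig [ 0.63 -0.13] -0.73 q [ 19.2   1.5  93.6   0.   84.9 -82. ]
```

send_rows(motion=[{"tx": -0.02, "ty": -0.1, "tz": 0, "rx": 0, "ry": 0, "rz": 0, "gripper": -0.205}, {"tx": -0.02, "ty": -0.1, "tz": 0, "rx": 0, "ry": 0, "rz": 0, "gripper": -0.205}, {"tx": -0.02, "ty": -0.1, "tz": 0, "rx": 0, "ry": 0, "rz": 0, "gripper": -0.205}, {"tx": -0.02, "ty": -0.1, "tz": 0, "rx": 0, "ry": 0, "rz": 0, "gripper": -0.205}, {"tx": -0.02, "ty": -0.1, "tz": 0, "rx": 0, "ry": 0, "rz": 0, "gripper": -0.205}, {"tx": 0, "ty": 0, "tz": 0.1, "rx": 0, "ry": 0, "rz": 0, "gripper": -0.205}, {"tx": 0, "ty": 0, "tz": 0.1, "rx": 0, "ry": 0, "rz": 0, "gripper": -0.205}, {"tx": 0, "ty": 0, "tz": 0.1, "rx": 0, "ry": 0, "rz": 0, "gripper": -0.205}, {"tx": 0, "ty": 0, "tz": 0.1, "rx": 0, "ry": 0, "rz": 0, "gripper": -0.205}, {"tx": 0, "ty": 0, "tz": 0.08, "rx": 0, "ry": 0, "rz": 0, "gripper": -0.205}, {"tx": 0, "ty": 0, "tz": 0, "rx": 0, "ry": 0, "rz": 0, "gripper": -0.205}])

```text
time_s: 2.98
ee_pos: [495.3, -81.9, 57.7]
ee_rot: [179.8, -0.4, -168.9]
force: [0.2, 0.3, 0.7]
gripper_width: 54.9
gripper_force: 0.0
```

```bash
python3 st.py
python3 - <<'E'
from h import *
f=grab("scene"); i=f["frame"][140:300,180:340,::-1]
cv2.imwrite("pics/s1.png",cv2.resize(i,(0,0),fx=3.75,fy=3.75,interpolation=cv2.INTER_CUBIC))
E
```

```text
2.975 [-163.08   36.84] [495.28 -81.94  57.73] [ 179.83   -0.41 -168.89] w 54.94105802293566 F jig [0.26 0.3 ] 0.74 q [ -10.7   18.7  108.9    0.    52.9 -111.8]
```

View pics/s1.png

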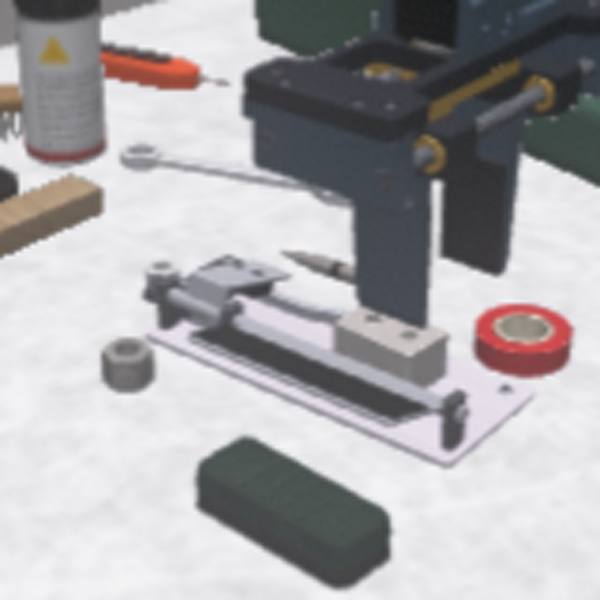

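send_rows(motion=[{"tx": -0.004, "ty": -0.009, "tz": 0, "rx": 0, "ry": 0, "rz": 0, "gripper": -0.205}, {"tx": 0, "ty": 0, "tz": 0.02, "rx": 0, "ry": 0, "rz": 0, "gripper": -0.205}, {"tx": 0, "ty": 0, "tz": 0, "rx": 0, "ry": 0, "rz": 0, "gripper": -0.205}, {"tx": 0, "ty": 0, "tz": 0, "rx": 0, "ry": 0, "rz": 0, "gripper": -0.205}])

```text
time_s: 3.52
ee_pos: [501.1, -86.5, 50.7]
ee_rot: [-180.0, 0.0, -168.9]
force: [0.5, 1.0, 0.0]
gripper_width: 55.2
gripper_force: 0.0
```

```bash
python3 st.py
```

```text
3.525 [-158.24   31.24] [501.1  -86.51  50.69] [-1.8000e+02  2.0000e-02 -1.6889e+02] w 55.218770254552624 F jig [0.66 0.87] 0.02 q [ -11.1   19.4  108.9    0.    51.6 -112.2]
```

send_rows(motion=[{"tx": 0.0055, "ty": 0.0025, "tz": 0, "rx": 0, "ry": 0, "rz": 0, "gripper": -0.205}, {"tx": 0, "ty": 0, "tz": 0.012, "rx": 0, "ry": 0, "rz": 0, "gripper": -0.205}, {"tx": 0, "ty": 0, "tz": 0.012, "rx": 0, "ry": 0, "rz": 0, "gripper": -0.205}, {"tx": 0, "ty": 0, "tz": 0.012, "rx": 0, "ry": 0, "rz": 0, "gripper": -0.205}, {"tx": 0, "ty": 0, "tz": 0.012, "rx": 0, "ry": 0, "rz": 0, "gripper": -0.205}, {"tx": 0, "ty": 0, "tz": 0.01, "rx": 0, "ry": 0, "rz": 0, "gripper": -0.205}, {"tx": 0, "ty": 0, "tz": 0, "rx": 0, "ry": 0, "rz": 0, "gripper": -0.205}, {"tx": 0, "ty": 0, "tz": 0, "rx": 0, "ry": 0, "rz": 0, "gripper": -0.205}])

```text
time_s: 4.53
ee_pos: [498.2, -85.9, 21.5]
ee_rot: [-180.0, 0.0, -168.9]
force: [1.0, -0.2, -0.0]
gripper_width: 55.0
gripper_force: 0.0
```

```bash
python3 st.py
python3 - <<'E'
from h import *
f=grab("scene"); i=f["frame"][140:300,180:340,::-1]
cv2.imwrite("pics/s2.png",cv2.resize(i,(0,0),fx=3.75,fy=3.75,interpolation=cv2.INTER_CUBIC))
E
```

```text
4.525 [-160.92   32.41] [498.25 -85.88  21.53] [-1.8000e+02  2.0000e-02 -1.6889e+02] w 55.012796491440355 F jig [ 0.97 -0.35] -0.05 q [ -11.1   21.3  111.3    0.    47.4 -112.2]
```

View pics/s2.png

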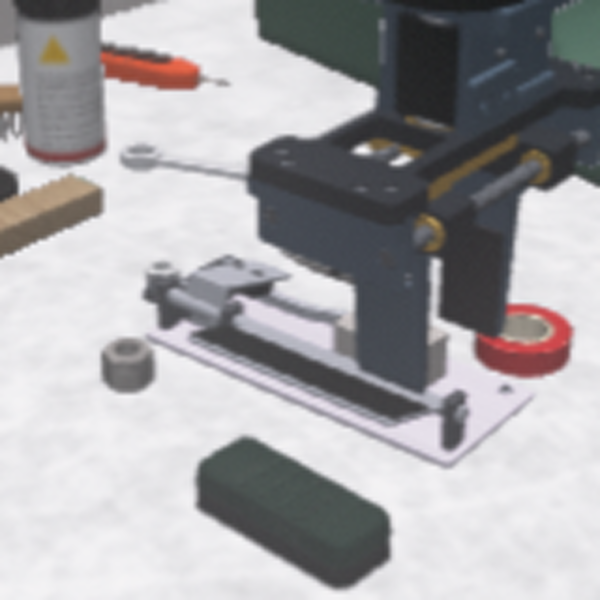

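Run:
```python
from h import *
s=np.load("scene0.npy",allow_pickle=True).item()
def pj(P): 
    w=J0+RJ@np.array(P[:2],float); return ((proj(s,[*w,P[2]])[0]-[180,140])*3.75).round().tolist()
for x in(-177,-145):
  for y in(73.5,59,5,-9): print("finger",x,y,pj((x,y,21.5)))
for P in [(-169,78,42),(-47,78,42),(-169,32,29),(-169,74,22),(-169,60,22)]: print("paddle",P,pj(P))
f=env.grab_frame("top"); i=f["frame"][150:310,195:345,::-1]
cv2.imwrite("pics/t2.png",cv2.resize(i,(0,0),fx=3.75,fy=3.75,interpolation=cv2.INTER_CUBIC))
```

```text
finger -177 73.5 [406.0, 463.0]
finger -177 59 [425.0, 449.0]
finger -177 5 [489.0, 399.0]
finger -177 -9 [504.0, 386.0]
finger -145 73.5 [350.0, 438.0]
finger -145 59 [369.0, 424.0]
finger -145 5 [434.0, 377.0]
finger -145 -9 [450.0, 365.0]
paddle (-169, 78, 42) [388.0, 423.0]
paddle (-47, 78, 42) [184.0, 336.0]
paddle (-169, 32, 29) [444.0, 404.0]
paddle (-169, 74, 22) [392.0, 456.0]
paddle (-169, 60, 22) [409.0, 443.0]
```

View pics/t2.png

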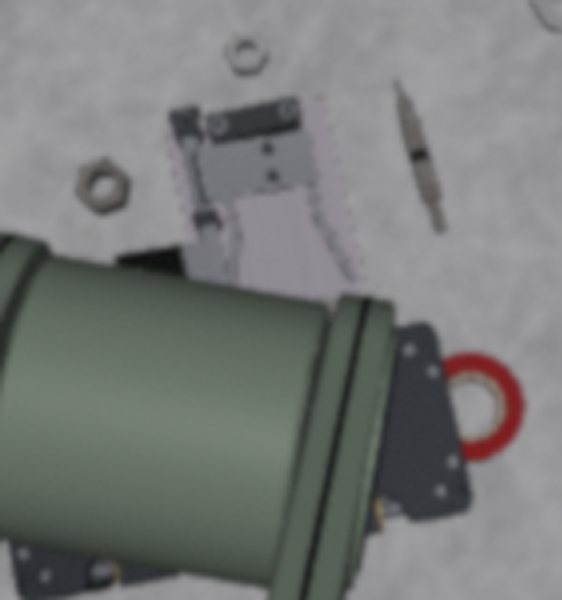

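Run:
```python
from h import *
t=np.load("top0.npy",allow_pickle=True).item(); s=np.load("scene0.npy",allow_pickle=True).item()
def pj(f,P,o): 
    w=J0+RJ@np.array(P[:2],float); return ((proj(f,[*w,P[2]])[0]-o)*3.75).round().tolist()
for z in(100,135,170): print(z,[pj(t,(x,-56.6,z),[195,150]) for x in(-123,-199)],[pj(s,(x,121.4,z),[180,140]) for x in(-123,-199)])
for z in(40,50,57,65): print(z,[pj(s,(x,y,z),[180,140]) for x,y in((-145,73.5),(-177,73.5),(-145,5),(-177,5),(-177,-9))])
print({k:(v if k!='frame' else 0) for k,v in env.grab_frame("scene").items()}, {k:(v if k!='frame' else 0) for k,v in s.items()})
```

```text
100 [[430.0, 337.0], [468.0, 512.0]] [[244.0, 316.0], [389.0, 376.0]]
135 [[432.0, 327.0], [473.0, 510.0]] [[244.0, 243.0], [392.0, 300.0]]
170 [[435.0, 316.0], [477.0, 508.0]] [[243.0, 167.0], [395.0, 220.0]]
40 [[351.0, 405.0], [408.0, 429.0], [436.0, 344.0], [491.0, 366.0], [507.0, 354.0]]
50 [[351.0, 386.0], [409.0, 410.0], [437.0, 327.0], [492.0, 348.0], [508.0, 336.0]]
57 [[352.0, 373.0], [409.0, 397.0], [437.0, 314.0], [493.0, 335.0], [509.0, 324.0]]
65 [[352.0, 358.0], [410.0, 382.0], [438.0, 300.0], [494.0, 321.0], [510.0, 309.0]]
{'frame': 0, 'vertical_fov': 51.062282541784064, 'cx': 279.93368193286835, 'cy': 209.52439421491633, 'k1': -0.12848387608144776, 'rvec': array([ 0.98322822, -2.19004953,  1.33192993]), 'tvec': array([298.7381391 , 296.91904233, 420.49045427])} {'frame': 0, 'vertical_fov': 51.062282541784064, 'cx': 279.93368193286835, 'cy': 209.52439421491633, 'k1': -0.12848387608144776, 'rvec': array([ 0.98322822, -2.19004953,  1.33192993]), 'tvec': array([298.7381391 , 296.91904233, 420.49045427])}
```

The two views agree sideways. The fingertips stand about 30 mm higher than the reported z, and there is no paddle force, so I'll lower by force and by picture.

send_rows(motion=[{"tx": 0, "ty": 0, "tz": 0.008, "rx": 0, "ry": 0, "rz": 0, "gripper": -0.205}, {"tx": 0, "ty": 0, "tz": 0.008, "rx": 0, "ry": 0, "rz": 0, "gripper": -0.205}, {"tx": 0, "ty": 0, "tz": 0.008, "rx": 0, "ry": 0, "rz": 0, "gripper": -0.205}, {"tx": 0, "ty": 0, "tz": 0, "rx": 0, "ry": 0, "rz": 0, "gripper": -0.205}])

```text
time_s: 5.18
ee_pos: [497.7, -85.8, 9.0]
ee_rot: [180.0, -0.1, -168.9]
force: [-0.7, 0.7, -0.2]
gripper_width: 54.9
gripper_force: 0.0
```

```bash
python3 st.py
```

```text
5.175 [-161.45   32.64] [497.69 -85.76   8.95] [ 1.7997e+02 -5.0000e-02 -1.6889e+02] w 54.938195772484335 F jig [-0.56  0.81] -0.15 q [ -11.1   22.3  112.     0.    45.7 -112.2]
```

send_rows(motion=[{"tx": 0, "ty": 0, "tz": 0.006, "rx": 0, "ry": 0, "rz": 0, "gripper": -0.205}, {"tx": 0, "ty": 0, "tz": 0.006, "rx": 0, "ry": 0, "rz": 0, "gripper": -0.205}, {"tx": 0, "ty": 0, "tz": 0, "rx": 0, "ry": 0, "rz": 0, "gripper": -0.205}])

```text
time_s: 5.55
ee_pos: [498.2, -85.7, 3.4]
ee_rot: [180.0, 0.0, -168.9]
force: [0.5, -0.9, 1.1]
gripper_width: 55.4
gripper_force: 0.8
```

```bash
python3 st.py
python3 - <<'E'
from h import *
f=grab("scene"); i=f["frame"][160:260,230:340,::-1]
cv2.imwrite("pics/s3.png",cv2.resize(i,(0,0),fx=6,fy=6,interpolation=cv2.INTER_CUBIC))
E
```

```text
5.55 [-160.91   32.56] [498.24 -85.73   3.44] [ 1.7999e+02  2.0000e-02 -1.6889e+02] w 55.35659901503936 F jig [ 0.31 -0.95] 1.06 q [ -11.1   22.8  112.4    0.    44.8 -112.2]
```

View pics/s3.png

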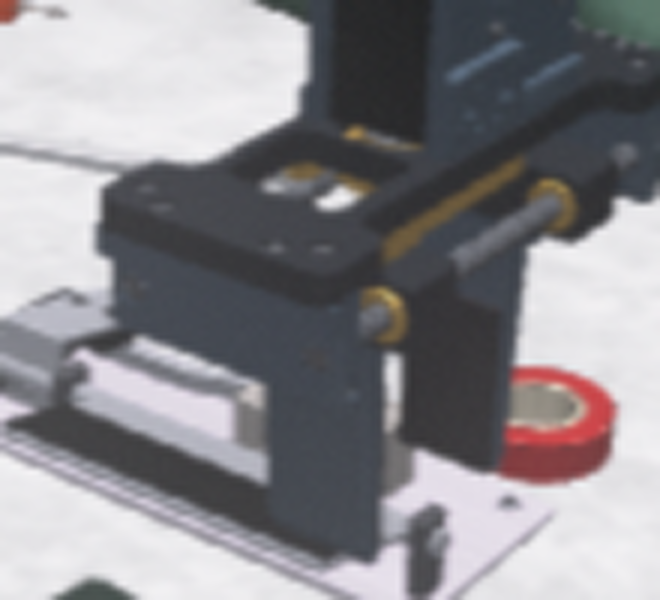

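send_rows(motion=[{"tx": 0, "ty": 0, "tz": 0.006, "rx": 0, "ry": 0, "rz": 0, "gripper": -0.205}, {"tx": 0, "ty": 0, "tz": 0.006, "rx": 0, "ry": 0, "rz": 0, "gripper": -0.205}, {"tx": 0, "ty": 0, "tz": 0.006, "rx": 0, "ry": 0, "rz": 0, "gripper": -0.205}, {"tx": 0, "ty": 0, "tz": 0, "rx": 0, "ry": 0, "rz": 0, "gripper": -0.205}])

```text
time_s: 6.1
ee_pos: [498.1, -85.5, -5.7]
ee_rot: [180.0, 0.0, -168.9]
force: [-0.3, 4.0, 3.9]
gripper_width: 55.1
gripper_force: 1.9
```

```bash
python3 st.py
```

```text
6.1 [-160.97   32.85] [498.12 -85.46  -5.68] [ 1.7996e+02  1.0000e-02 -1.6890e+02] w 55.06399864633698 F jig [0.45 3.96] 3.86 q [-1.110e+01  2.350e+01  1.129e+02  1.000e-01  4.360e+01 -1.122e+02]
```

send_rows(motion=[{"tx": 0, "ty": 0, "tz": 0.006, "rx": 0, "ry": 0, "rz": 0, "gripper": -0.205}, {"tx": 0, "ty": 0, "tz": 0.005, "rx": 0, "ry": 0, "rz": 0, "gripper": -0.205}, {"tx": 0, "ty": 0, "tz": 0.005, "rx": 0, "ry": 0, "rz": 0, "gripper": -0.205}, {"tx": 0, "ty": 0, "tz": 0, "rx": 0, "ry": 0, "rz": 0, "gripper": -0.205}])

```text
time_s: 6.6
ee_pos: [498.3, -86.2, -13.6]
ee_rot: [-180.0, 0.0, -168.9]
force: [-0.3, 2.4, 5.4]
gripper_width: 55.1
gripper_force: 3.0
```

```bash
python3 st.py
python3 - <<'E'
from h import *
f=grab("scene");a=f["frame"][150:280,190:340,::-1]
cv2.imwrite("pics/s4.png",cv2.resize(a,(0,0),fx=4.6,fy=4.6,interpolation=cv2.INTER_CUBIC))
s=np.load("scene0.npy",allow_pickle=True).item()
# predicted flap tip (jig x -31,-5 ; from hinge to y=-23) at several angles, in crop px
for th in(0,.25,.33,.5,.6):
    r=[]
    for x in(-31,-5):
        v=np.array([-55.,2.]);y=32+v[0]*np.cos(th)+v[1]*np.sin(th);z=26+v[1]*np.cos(th)-v[0]*np.sin(th)
        w=J0+RJ@np.array([x,y]); r.append(((proj(s,[*w,z])[0]-[190,150])*4.6).round().tolist())
    print(th,r)
E
```

```text
6.6 [-160.91   32.13] [498.31 -86.16 -13.55] [-1.7997e+02  2.0000e-02 -1.6887e+02] w 55.11344182945532 F jig [0.18 2.38] 5.36 q [ -11.1   24.2  113.3   -0.    42.4 -112.2]
0 [[309.0, 290.0], [264.0, 272.0]]
0.25 [[306.0, 265.0], [260.0, 247.0]]
0.33 [[304.0, 257.0], [258.0, 240.0]]
0.5 [[298.0, 243.0], [252.0, 226.0]]
0.6 [[293.0, 236.0], [247.0, 219.0]]
```

View pics/s4.png

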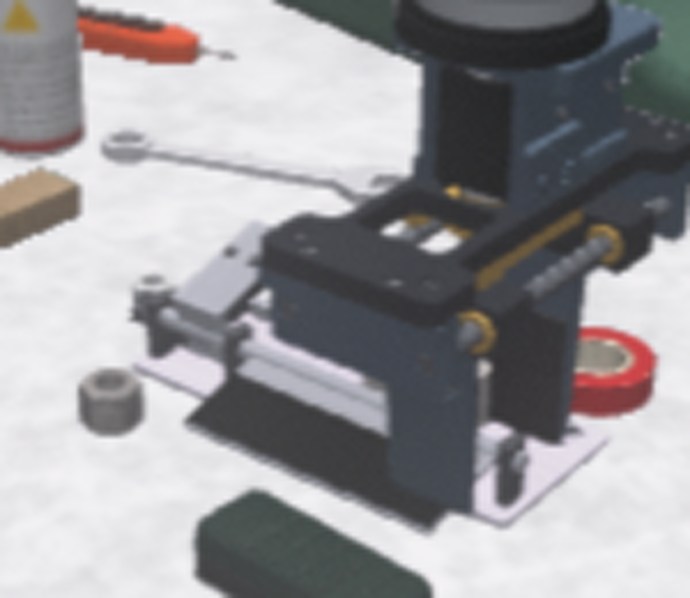

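The flap's far tip is at (252,222), which matches about 0.5 rad, and the press force is 5.4 N as expected. Now I'll push along the lane.

send_rows(motion=[{"tx": -0.012, "ty": 0, "tz": 0, "rx": 0, "ry": 0, "rz": 0, "gripper": -0.205}, {"tx": -0.012, "ty": 0, "tz": 0, "rx": 0, "ry": 0, "rz": 0, "gripper": -0.205}, {"tx": -0.012, "ty": 0, "tz": 0, "rx": 0, "ry": 0, "rz": 0, "gripper": -0.205}, {"tx": -0.012, "ty": 0, "tz": 0, "rx": 0, "ry": 0, "rz": 0, "gripper": -0.205}, {"tx": -0.012, "ty": 0, "tz": 0, "rx": 0, "ry": 0, "rz": 0, "gripper": -0.205}, {"tx": -0.012, "ty": 0, "tz": 0, "rx": 0, "ry": 0, "rz": 0, "gripper": -0.205}, {"tx": 0, "ty": 0, "tz": 0, "rx": 0, "ry": 0, "rz": 0, "gripper": -0.205}])

```text
time_s: 7.52
ee_pos: [524.0, -79.1, -14.3]
ee_rot: [179.8, -1.0, -168.9]
force: [-16.8, -1.1, 17.7]
gripper_width: 55.0
gripper_force: 10.5
```

```bash
python3 st.py
```

```text
7.525 [-134.32   34.05] [524.03 -79.14 -14.35] [ 179.78   -1.05 -168.86] w 54.978636216253555 F jig [-16.73   2.14] 17.7 q [  -9.7   26.4  109.2   -0.2   45.4 -110.7]
```

The block is resisting 17 N where it meets the rail flare. I'm out of viewings, so I'll retreat clear and measure the block numerically in the top view.

send_rows(motion=[{"tx": 0.02, "ty": 0, "tz": 0, "rx": 0, "ry": 0, "rz": 0, "gripper": -0.205}, {"tx": 0.02, "ty": 0, "tz": 0, "rx": 0, "ry": 0, "rz": 0, "gripper": -0.205}, {"tx": 0, "ty": 0, "tz": -0.05, "rx": 0, "ry": 0, "rz": 0, "gripper": -0.205}, {"tx": 0, "ty": 0, "tz": -0.1, "rx": 0, "ry": 0, "rz": 0, "gripper": -0.205}, {"tx": 0.1, "ty": 0, "tz": 0, "rx": 0, "ry": 0, "rz": 0, "gripper": -0.205}, {"tx": 0.1, "ty": 0, "tz": 0, "rx": 0, "ry": 0, "rz": 0, "gripper": -0.205}, {"tx": 0.1, "ty": 0, "tz": 0, "rx": 0, "ry": 0, "rz": 0, "gripper": -0.205}, {"tx": 0, "ty": 0, "tz": 0, "rx": 0, "ry": 0, "rz": 0, "gripper": -0.205}])

```text
time_s: 8.52
ee_pos: [362.1, -111.8, 60.6]
ee_rot: [180.0, -0.2, -169.0]
force: [0.8, 0.8, 1.0]
gripper_width: 55.0
gripper_force: 0.0
```

```bash
python3 st.py
cat > blk.py <<'E'
from h import *
f=grab("top"); im=f["frame"]; cv2.imwrite("pics/tb.png",im[:,:,::-1]); c=cv2.GaussianBlur(im,(3,3),0).astype(int)
w=c[...,0]-c[...,2]
# search window: lane area in jig, at z=32
h,wd=w.shape; uv=np.argwhere(np.ones((h,wd)))[:,::-1]; P=tojig(ray(f,uv,32)).reshape(h,wd,2)
b=((w>2)&(P[...,0]>-165)&(P[...,0]<10)&(abs(P[...,1])<30)).astype(np.uint8)
n,l,st,_=cv2.connectedComponentsWithStats(b); k=1+st[1:,4].argmax(); Q=P[l==k]
r=cv2.minAreaRect(Q.astype(np.float32)); print("block jig",st[k],r,"mean",Q.mean(0),cv2.boxPoints(r).round(1).tolist())
E
python3 blk.py
```

```text
8.525 [-299.48   33.16] [ 362.13 -111.82   60.61] [ 179.96   -0.23 -168.97] w 55.023477139681304 F jig [0.91 0.6 ] 0.95 q [-1.880e+01  8.300e+00  1.234e+02 -1.000e-01  4.850e+01 -1.198e+02]
block jig [269 221  18  28 387] ((-94.15007019042969, -6.899969100952148), (28.90518569946289, 47.851192474365234), 80.8210678100586) mean [-94.06446599  -7.0275294 ] [[-120.0999984741211, -17.399999618530273], [-72.80000305175781, -25.0], [-68.19999694824219, 3.5999999046325684], [-115.5, 11.199999809265137]]
```

The block is at jig (-94, -7) and turned -9°, with its nose on the right rail. I'll push on its right rear to straighten it, with the fingers set wider.

send_rows(motion=[{"tx": -0.1, "ty": 0, "tz": 0, "rx": 0, "ry": 0, "rz": 0, "gripper": -0.347}, {"tx": -0.1, "ty": 0, "tz": 0, "rx": 0, "ry": 0, "rz": 0, "gripper": -0.347}, {"tx": -0.1, "ty": -0.009, "tz": 0, "rx": 0, "ry": 0, "rz": 0, "gripper": -0.347}, {"tx": 0, "ty": 0, "tz": 0.04, "rx": 0, "ry": 0, "rz": 0, "gripper": -0.347}, {"tx": 0, "ty": 0, "tz": 0.04, "rx": 0, "ry": 0, "rz": 0, "gripper": -0.347}, {"tx": 0, "ty": 0, "tz": 0, "rx": 0, "ry": 0, "rz": 0, "gripper": -0.347}, {"tx": 0, "ty": 0, "tz": 0, "rx": 0, "ry": 0, "rz": 0, "gripper": -0.347}, {"tx": 0, "ty": 0, "tz": 0, "rx": 0, "ry": 0, "rz": 0, "gripper": -0.347}])

```text
time_s: 9.57
ee_pos: [515.6, -87.4, 22.3]
ee_rot: [-180.0, 0.1, -168.9]
force: [0.8, -1.2, 0.6]
gripper_width: 61.9
gripper_force: 0.0
```

```bash
python3 st.py
```

```text
9.575 [-144.15   27.61] [515.63 -87.36  22.28] [-1.7995e+02  1.1000e-01 -1.6888e+02] w 61.889300505271194 F jig [ 0.54 -1.31] 0.62 q [ -10.9   22.5  109.    -0.    48.3 -112. ]
```

send_rows(motion=[{"tx": 0, "ty": 0, "tz": 0.012, "rx": 0, "ry": 0, "rz": 0, "gripper": -0.347}, {"tx": 0, "ty": 0, "tz": 0.012, "rx": 0, "ry": 0, "rz": 0, "gripper": -0.347}, {"tx": 0, "ty": 0, "tz": 0.012, "rx": 0, "ry": 0, "rz": 0, "gripper": -0.347}, {"tx": 0, "ty": 0, "tz": 0.012, "rx": 0, "ry": 0, "rz": 0, "gripper": -0.347}, {"tx": 0, "ty": 0, "tz": 0.012, "rx": 0, "ry": 0, "rz": 0, "gripper": -0.347}, {"tx": 0, "ty": 0, "tz": 0.011, "rx": 0, "ry": 0, "rz": 0, "gripper": -0.347}, {"tx": 0, "ty": 0, "tz": 0, "rx": 0, "ry": 0, "rz": 0, "gripper": -0.347}, {"tx": 0, "ty": 0, "tz": 0, "rx": 0, "ry": 0, "rz": 0, "gripper": -0.347}])

```text
time_s: 10.58
ee_pos: [514.7, -87.3, -13.9]
ee_rot: [-180.0, 0.0, -168.9]
force: [-0.7, 1.8, 6.4]
gripper_width: 61.4
gripper_force: 3.1
```

```bash
python3 st.py
```

```text
10.575 [-145.02   27.86] [514.73 -87.28 -13.92] [-1.7999e+02  1.0000e-02 -1.6887e+02] w 61.43796644063276 F jig [-0.38  1.92] 6.36 q [ -10.9   25.3  111.2   -0.    43.5 -112. ]
```

Flap force 6.4 N, open. Now a slow push, watching the force.

send_rows(motion=[{"tx": -0.008, "ty": 0, "tz": 0, "rx": 0, "ry": 0, "rz": 0, "gripper": -0.347}, {"tx": -0.008, "ty": 0, "tz": 0, "rx": 0, "ry": 0, "rz": 0, "gripper": -0.347}, {"tx": -0.008, "ty": 0, "tz": 0, "rx": 0, "ry": 0, "rz": 0, "gripper": -0.347}, {"tx": -0.008, "ty": 0, "tz": 0, "rx": 0, "ry": 0, "rz": 0, "gripper": -0.347}, {"tx": -0.008, "ty": 0, "tz": 0, "rx": 0, "ry": 0, "rz": 0, "gripper": -0.347}, {"tx": 0, "ty": 0, "tz": 0, "rx": 0, "ry": 0, "rz": 0, "gripper": -0.347}])

```text
time_s: 11.32
ee_pos: [528.8, -83.2, -14.7]
ee_rot: [179.9, -0.6, -168.8]
force: [-9.9, 0.1, 9.5]
gripper_width: 61.4
gripper_force: 5.7
```

```bash
python3 st.py
```

```text
11.325 [-130.42   29.13] [528.81 -83.22 -14.69] [ 179.85   -0.6  -168.84] w 61.44606841113242 F jig [-9.74  2.  ] 9.5 q [-1.010e+01  2.660e+01  1.089e+02 -1.000e-01  4.510e+01 -1.112e+02]
```

send_rows(motion=[{"tx": -0.008, "ty": 0, "tz": 0, "rx": 0, "ry": 0, "rz": 0, "gripper": -0.347}, {"tx": -0.008, "ty": 0, "tz": 0, "rx": 0, "ry": 0, "rz": 0, "gripper": -0.347}, {"tx": -0.008, "ty": 0, "tz": 0, "rx": 0, "ry": 0, "rz": 0, "gripper": -0.347}, {"tx": 0, "ty": 0, "tz": 0, "rx": 0, "ry": 0, "rz": 0, "gripper": -0.347}, {"tx": 0, "ty": 0, "tz": 0, "rx": 0, "ry": 0, "rz": 0, "gripper": -0.347}])

```text
time_s: 11.95
ee_pos: [542.1, -80.9, -14.7]
ee_rot: [179.9, -0.4, -168.8]
force: [-7.0, 0.9, 7.2]
gripper_width: 61.5
gripper_force: 4.2
```

```bash
python3 st.py
```

```text
11.95 [-116.9    28.82] [542.14 -80.92 -14.71] [ 179.9    -0.43 -168.84] w 61.45261334474592 F jig [-6.67  2.2 ] 7.22 q [-9.700e+00  2.740e+01  1.073e+02 -1.000e-01  4.570e+01 -1.108e+02]
```

send_rows(motion=[{"tx": -0.008, "ty": 0, "tz": 0, "rx": 0, "ry": 0, "rz": 0, "gripper": -0.347}, {"tx": -0.008, "ty": 0, "tz": 0, "rx": 0, "ry": 0, "rz": 0, "gripper": -0.347}, {"tx": -0.008, "ty": 0, "tz": 0, "rx": 0, "ry": 0, "rz": 0, "gripper": -0.347}, {"tx": -0.008, "ty": 0, "tz": 0, "rx": 0, "ry": 0, "rz": 0, "gripper": -0.347}, {"tx": 0, "ty": 0, "tz": 0, "rx": 0, "ry": 0, "rz": 0, "gripper": -0.347}, {"tx": 0, "ty": 0, "tz": 0, "rx": 0, "ry": 0, "rz": 0, "gripper": -0.347}])

```text
time_s: 12.7
ee_pos: [558.2, -77.8, -14.7]
ee_rot: [179.9, -0.4, -168.8]
force: [-5.8, 0.6, 7.1]
gripper_width: 61.8
gripper_force: 3.9
```

```bash
python3 st.py
```

```text
12.7 [-100.55   28.76] [558.19 -77.83 -14.71] [ 179.9    -0.4  -168.84] w 61.8263180911862 F jig [-5.58  1.68] 7.14 q [-9.100e+00  2.840e+01  1.052e+02 -1.000e-01  4.670e+01 -1.102e+02]
```

send_rows(motion=[{"tx": -0.008, "ty": 0, "tz": 0, "rx": 0, "ry": 0, "rz": 0, "gripper": -0.347}, {"tx": -0.008, "ty": 0, "tz": 0, "rx": 0, "ry": 0, "rz": 0, "gripper": -0.347}, {"tx": -0.008, "ty": 0, "tz": 0, "rx": 0, "ry": 0, "rz": 0, "gripper": -0.347}, {"tx": -0.008, "ty": 0, "tz": 0, "rx": 0, "ry": 0, "rz": 0, "gripper": -0.347}, {"tx": -0.008, "ty": 0, "tz": 0, "rx": 0, "ry": 0, "rz": 0, "gripper": -0.347}, {"tx": 0, "ty": 0, "tz": 0, "rx": 0, "ry": 0, "rz": 0, "gripper": -0.347}, {"tx": 0, "ty": 0, "tz": 0, "rx": 0, "ry": 0, "rz": 0, "gripper": -0.347}])

```text
time_s: 13.58
ee_pos: [577.7, -74.1, -14.7]
ee_rot: [179.9, -0.4, -168.8]
force: [-6.1, -0.6, 7.8]
gripper_width: 61.2
gripper_force: 4.1
```

```bash
python3 st.py
```

```text
13.575 [-80.7   28.69] [577.68 -74.08 -14.7 ] [ 179.91   -0.41 -168.84] w 61.15023510836243 F jig [-6.11  0.55] 7.76 q [-8.400e+00  2.980e+01  1.026e+02 -1.000e-01  4.810e+01 -1.095e+02]
```

send_rows(motion=[{"tx": -0.008, "ty": 0, "tz": 0, "rx": 0, "ry": 0, "rz": 0, "gripper": -0.347}, {"tx": -0.008, "ty": 0, "tz": 0, "rx": 0, "ry": 0, "rz": 0, "gripper": -0.347}, {"tx": -0.008, "ty": 0, "tz": 0, "rx": 0, "ry": 0, "rz": 0, "gripper": -0.347}, {"tx": 0, "ty": 0, "tz": 0, "rx": 0, "ry": 0, "rz": 0, "gripper": -0.347}, {"tx": 0, "ty": 0, "tz": 0, "rx": 0, "ry": 0, "rz": 0, "gripper": -0.347}])

```text
time_s: 14.2
ee_pos: [589.5, -71.8, -14.7]
ee_rot: [179.9, -0.4, -168.8]
force: [-6.0, -0.1, 6.1]
gripper_width: 61.6
gripper_force: 4.2
```

```bash
python3 st.py
```

```text
14.2 [-68.68  28.66] [589.49 -71.8  -14.69] [ 179.91   -0.41 -168.84] w 61.616043511980145 F jig [-5.9   1.07] 6.09 q [-8.000e+00  3.060e+01  1.010e+02 -1.000e-01  4.890e+01 -1.091e+02]
```

send_rows(motion=[{"tx": -0.004, "ty": 0, "tz": 0, "rx": 0, "ry": 0, "rz": 0, "gripper": -0.347}, {"tx": -0.004, "ty": 0, "tz": 0, "rx": 0, "ry": 0, "rz": 0, "gripper": -0.347}, {"tx": 0, "ty": 0, "tz": 0, "rx": 0, "ry": 0, "rz": 0, "gripper": -0.347}, {"tx": 0, "ty": 0, "tz": 0, "rx": 0, "ry": 0, "rz": 0, "gripper": -0.347}])

```text
time_s: 14.7
ee_pos: [590.4, -71.5, -14.7]
ee_rot: [179.9, -0.7, -168.9]
force: [-13.6, -2.1, 11.8]
gripper_width: 61.4
gripper_force: 7.2
```

```bash
python3 st.py
```

```text
14.7 [-67.71  28.8 ] [590.41 -71.47 -14.69] [ 179.87   -0.75 -168.86] w 61.41667009631522 F jig [-13.73   0.54] 11.78 q [  -7.9   30.8  100.5   -0.2   49.4 -109. ]
```

send_rows(motion=[{"tx": -0.006, "ty": 0, "tz": 0, "rx": 0, "ry": 0, "rz": 0, "gripper": -0.347}, {"tx": 0, "ty": 0, "tz": 0, "rx": 0, "ry": 0, "rz": 0, "gripper": -0.347}, {"tx": 0, "ty": 0, "tz": 0, "rx": 0, "ry": 0, "rz": 0, "gripper": -0.347}])

```text
time_s: 15.08
ee_pos: [590.4, -71.4, -14.6]
ee_rot: [179.8, -1.1, -168.9]
force: [-18.8, -3.3, 17.0]
gripper_width: 61.8
gripper_force: 10.7
```

```bash
python3 st.py
python3 - <<'E'
from h import *
f=grab("scene"); cv2.imwrite("pics/home.png",f["frame"][:,:,::-1])
E
```

```text
15.075 [-67.69  28.87] [590.42 -71.4  -14.62] [ 179.83   -1.07 -168.88] w 61.764317186743334 F jig [-19.05   0.37] 17.03 q [  -7.9   30.9  100.2   -0.3   49.9 -108.8]
```

Hard against the stop: no movement for 5 N more. Next I'll back off with the flap still held, rise, and retreat.

send_rows(motion=[{"tx": 0.014, "ty": 0, "tz": 0, "rx": 0, "ry": 0, "rz": 0, "gripper": -0.347}, {"tx": 0.014, "ty": 0, "tz": 0, "rx": 0, "ry": 0, "rz": 0, "gripper": -0.347}, {"tx": 0, "ty": 0, "tz": 0, "rx": 0, "ry": 0, "rz": 0, "gripper": -0.347}, {"tx": 0, "ty": 0, "tz": -0.012, "rx": 0, "ry": 0, "rz": 0, "gripper": -0.347}, {"tx": 0, "ty": 0, "tz": -0.012, "rx": 0, "ry": 0, "rz": 0, "gripper": -0.347}, {"tx": 0, "ty": 0, "tz": -0.02, "rx": 0, "ry": 0, "rz": 0, "gripper": -0.347}, {"tx": 0, "ty": 0, "tz": -0.1, "rx": 0, "ry": 0, "rz": 0, "gripper": -0.347}, {"tx": 0, "ty": 0, "tz": -0.1, "rx": 0, "ry": 0, "rz": 0, "gripper": -0.347}, {"tx": 0.1, "ty": 0, "tz": 0, "rx": 0, "ry": 0, "rz": 0, "gripper": -0.347}, {"tx": 0.1, "ty": 0, "tz": 0, "rx": 0, "ry": 0, "rz": 0, "gripper": -0.347}, {"tx": 0.1, "ty": 0, "tz": 0, "rx": 0, "ry": 0, "rz": 0, "gripper": -0.347}, {"tx": 0.1, "ty": 0, "tz": 0, "rx": 0, "ry": 0, "rz": 0, "gripper": -0.347}])

```text
time_s: 16.62
ee_pos: [387.6, -112.1, 107.8]
ee_rot: [-180.0, -0.1, -168.8]
force: [0.0, -1.8, 0.7]
gripper_width: 61.2
gripper_force: 0.0
```

send_rows(motion=[{"tx": 0.05, "ty": 0, "tz": 0, "rx": 0, "ry": 0, "rz": 0, "gripper": -0.347}, {"tx": 0, "ty": 0, "tz": 0, "rx": 0, "ry": 0, "rz": 0, "gripper": -0.347}, {"tx": 0, "ty": 0, "tz": 0, "rx": 0, "ry": 0, "rz": 0, "gripper": -0.347}])

```text
time_s: 17.0
ee_pos: [366.4, -116.8, 108.2]
ee_rot: [-180.0, 0.1, -168.9]
force: [0.1, 0.8, -0.1]
gripper_width: 61.5
gripper_force: 0.0
```

```bash
python3 st.py; python3 blk.py
python3 - <<'E'
from h import *
# flap lifted a little on block? compare bystanders/flap in top view with start
a=cv2.imread("pics/top0.png").astype(int); b=cv2.imread("pics/tb.png").astype(int)
d=(abs(a-b).max(-1)>25).astype(np.uint8)[150:310,195:345]
n,l,st,c=cv2.connectedComponentsWithStats(d)
for k in range(1,n):
    if st[k,4]>6: print("changed",st[k],(c[k]*3.75).round())
E
```

```text
17.0 [-296.28   27.46] [ 366.38 -116.79  108.22] [-1.7996e+02  5.0000e-02 -1.6889e+02] w 61.49689622052355 F jig [0.21 0.79] -0.12 q [ -19.4    5.   118.8   -0.    56.2 -120.5]
block jig [259 199  18  15 158] ((-40.84833526611328, -0.9876537322998047), (20.591236114501953, 28.062101364135742), 6.65744161605835) mean [-41.58317922  -0.53838323] [[-52.70000076293945, 11.800000190734863], [-49.400001525878906, -16.100000381469727], [-29.0, -13.699999809265137], [-32.20000076293945, 14.100000381469727]]
changed [62 33 18  5 49] [266. 130.]
changed [51 41  3  7 10] [195. 166.]
changed [70 52  6  5 23] [271. 202.]
changed [67 58 17  8 65] [281. 232.]
changed [31 65 18  5 36] [146. 251.]
changed [31 77  3  3  7] [121. 292.]
changed [79 80 11  9 52] [314. 315.]
changed [81 97  7  5 21] [313. 370.]
changed [77 98 18 13 73] [325. 398.]
changed [ 39 112   5  19  25] [154. 455.]
changed [ 43 132   2   5   7] [163. 503.]
```

Run:
```python
from h import *
im0=np.load("top0.npy",allow_pickle=True).item()
im=cv2.imread("pics/tb.png")[:,:,::-1]
def rect(img,z,x0,x1,y0,y1,s=.5):
    X,Y=np.meshgrid(np.arange(x0,x1,s),np.arange(y0,y1,s)); W=np.c_[X.ravel(),Y.ravel()]@RJ.T+J0
    p=proj(im0,np.c_[W,np.full(len(W),z)]).astype(np.float32).reshape(*X.shape,2)
    return cv2.remap(np.ascontiguousarray(img),p,None,cv2.INTER_LINEAR).astype(float),X,Y
def half(v,x):  # half-level crossing of a rising profile
    m=(v[:6].mean()+v[-6:].mean())/2; k=np.argmax(v>m); return x[k-1]+(m-v[k-1])/(v[k]-v[k-1])*(x[k]-x[k-1])
g=lambda I:I[...,0]-I[...,2]
# rear edge
I,X,Y=rect(im,32,-62,-42,-14,14); G=cv2.blur(g(I),(1,7)); e=np.array([half(G[i],X[i]) for i in range(len(G))])
p=np.polyfit(Y[:,0],e,1); print("rear edge x at y=0",p[1],"yaw deg",np.degrees(-np.arctan(p[0])),"res",np.std(e-np.polyval(p,Y[:,0])))
for sgn in(1,-1):
    I,X,Y=rect(im,32,-49,-33,-24,24); G=cv2.blur(g(I),(7,1)); n=len(G)//2
    e=[]
    for j in range(G.shape[1]):
        col=G[:,j] if sgn<0 else G[::-1,j]; yy=Y[:,0] if sgn<0 else Y[::-1,0]; e.append(half(col[:n],yy[:n]))
    e=np.array(e);q=np.polyfit(X[0],e,1); print("side",sgn,"y at -41",np.polyval(q,-41),"yaw",np.degrees(np.arctan(q[0])),np.std(e-np.polyval(q,X[0])))
# calibration of stop: dark stop (top z26) front edge, from start image
for nm,i in(("start",im0["frame"]),("now",im)):
    I,X,Y=rect(i,26,-8,25,-16,16,1); print(nm,"stop profile",I.mean(-1).mean(0).round().astype(int).tolist())
# same bias test: block at start, length along x
I,X,Y=rect(im0["frame"],32,-150,-75,-10,-1); G=g(I).mean(0); x=X[0]; n=len(x)//2
print("start block rear/front",half(G[:n],x[:n]),half(G[:n-1:-1],x[:n-1:-1]))
```

```text
rear edge x at y=0 -53.55336694177274 yaw deg 3.7837867606144107 res 0.6515734194474475
side 1 y at -41 15.25337542098562 yaw 6.969531712392275 0.32108961608549896
side -1 y at -41 -17.556364377017097 yaw 1.888527507561313 0.4256141065750496
start stop profile [106, 108, 107, 103, 92, 78, 62, 50, 46, 48, 51, 55, 57, 59, 60, 61, 61, 61, 63, 68, 78, 95, 112, 126, 134, 138, 140, 140, 139, 139, 138, 138, 138]
now stop profile [108, 107, 107, 108, 110, 109, 105, 97, 87, 76, 68, 62, 60, 60, 61, 61, 62, 62, 63, 68, 79, 96, 113, 127, 135, 139, 140, 140, 140, 140, 139, 139, 139]
start block rear/front -136.44166666666666 -85.96130952380952
```

The block seems to be slightly turned (about 4°) and its rear is 2–3 mm short of nominal. I'll repeat the press and push on its left rear to seat it square.

send_rows(motion=[{"tx": -0.1, "ty": 0.016, "tz": 0, "rx": 0, "ry": 0, "rz": 0, "gripper": -0.04}, {"tx": -0.1, "ty": 0, "tz": 0, "rx": 0, "ry": 0, "rz": 0, "gripper": -0.04}, {"tx": -0.1, "ty": 0, "tz": 0, "rx": 0, "ry": 0, "rz": 0, "gripper": -0.04}, {"tx": -0.1, "ty": 0, "tz": 0, "rx": 0, "ry": 0, "rz": 0, "gripper": -0.04}, {"tx": -0.03, "ty": 0, "tz": 0, "rx": 0, "ry": 0, "rz": 0, "gripper": -0.04}, {"tx": 0, "ty": 0, "tz": 0.09, "rx": 0, "ry": 0, "rz": 0, "gripper": -0.04}, {"tx": 0, "ty": 0, "tz": 0.08, "rx": 0, "ry": 0, "rz": 0, "gripper": -0.04}, {"tx": 0, "ty": 0, "tz": 0, "rx": 0, "ry": 0, "rz": 0, "gripper": -0.04}, {"tx": 0, "ty": 0, "tz": 0, "rx": 0, "ry": 0, "rz": 0, "gripper": -0.04}, {"tx": 0, "ty": 0, "tz": 0, "rx": 0, "ry": 0, "rz": 0, "gripper": -0.04}])

```text
time_s: 18.3
ee_pos: [576.4, -67.4, 24.9]
ee_rot: [-179.9, 0.2, -168.9]
force: [-0.3, 0.5, -0.0]
gripper_width: 47.3
gripper_force: 0.0
```

```bash
python3 st.py
```

```text
18.3 [-80.69  35.53] [576.38 -67.37  24.92] [-179.93    0.2  -168.88] w 47.28560587642629 F jig [-0.23  0.6 ] -0.03 q [  -7.8   26.6  101.2    0.    52.  -108.9]
```

send_rows(motion=[{"tx": 0, "ty": 0, "tz": 0.02, "rx": 0, "ry": 0, "rz": 0, "gripper": -0.04}, {"tx": 0, "ty": 0, "tz": 0.02, "rx": 0, "ry": 0, "rz": 0, "gripper": -0.04}, {"tx": 0, "ty": 0, "tz": 0.013, "rx": 0, "ry": 0, "rz": 0, "gripper": -0.04}, {"tx": 0, "ty": 0, "tz": 0.012, "rx": 0, "ry": 0, "rz": 0, "gripper": -0.04}, {"tx": 0, "ty": 0, "tz": 0.012, "rx": 0, "ry": 0, "rz": 0, "gripper": -0.04}, {"tx": 0, "ty": 0, "tz": 0, "rx": 0, "ry": 0, "rz": 0, "gripper": -0.04}, {"tx": 0, "ty": 0, "tz": 0, "rx": 0, "ry": 0, "rz": 0, "gripper": -0.04}])

```text
time_s: 19.18
ee_pos: [574.8, -67.7, -15.0]
ee_rot: [-180.0, -0.0, -168.9]
force: [-2.0, -1.4, 7.3]
gripper_width: 47.5
gripper_force: 3.2
```

```bash
python3 st.py
```

```text
19.175 [-82.32  35.56] [574.78 -67.66 -15.02] [-1.7996e+02 -2.0000e-02 -1.6886e+02] w 47.528024428409076 F jig [-2.24 -1.02] 7.26 q [-7.800e+00  2.930e+01  1.035e+02 -1.000e-01  4.720e+01 -1.089e+02]
```

send_rows(motion=[{"tx": -0.008, "ty": 0, "tz": 0, "rx": 0, "ry": 0, "rz": 0, "gripper": -0.04}, {"tx": -0.008, "ty": 0, "tz": 0, "rx": 0, "ry": 0, "rz": 0, "gripper": -0.04}, {"tx": -0.008, "ty": 0, "tz": 0, "rx": 0, "ry": 0, "rz": 0, "gripper": -0.04}, {"tx": -0.008, "ty": 0, "tz": 0, "rx": 0, "ry": 0, "rz": 0, "gripper": -0.04}, {"tx": 0, "ty": 0, "tz": 0, "rx": 0, "ry": 0, "rz": 0, "gripper": -0.04}, {"tx": 0, "ty": 0, "tz": 0, "rx": 0, "ry": 0, "rz": 0, "gripper": -0.04}])

```text
time_s: 19.92
ee_pos: [587.6, -63.7, -15.7]
ee_rot: [179.9, -0.3, -168.9]
force: [-7.0, 0.5, 6.8]
gripper_width: 47.5
gripper_force: 4.9
```

```bash
python3 st.py
```

```text
19.925 [-68.93  36.95] [587.64 -63.72 -15.72] [ 179.89   -0.32 -168.89] w 47.537732014075765 F jig [-6.73  1.82] 6.77 q [  -7.3   30.4  101.5    0.    48.4 -108.4]
```

send_rows(motion=[{"tx": -0.006, "ty": 0, "tz": 0, "rx": 0, "ry": 0, "rz": 0, "gripper": -0.04}, {"tx": -0.004, "ty": 0, "tz": 0, "rx": 0, "ry": 0, "rz": 0, "gripper": -0.04}, {"tx": 0, "ty": 0, "tz": 0, "rx": 0, "ry": 0, "rz": 0, "gripper": -0.04}, {"tx": 0, "ty": 0, "tz": 0, "rx": 0, "ry": 0, "rz": 0, "gripper": -0.04}])

```text
time_s: 20.42
ee_pos: [587.5, -63.6, -15.7]
ee_rot: [179.8, -0.9, -168.9]
force: [-16.0, -2.7, 15.6]
gripper_width: 47.1
gripper_force: 9.3
```

```bash
python3 st.py
```

```text
20.425 [-69.05  37.11] [587.5  -63.58 -15.7 ] [ 179.83   -0.89 -168.88] w 47.060552954218714 F jig [-16.28   0.4 ] 15.55 q [  -7.2   30.7  101.    -0.2   49.2 -108.2]
```

The block is wedged diagonally in the 36 mm lane: the contacts fit a yaw of about 4.8°. Keeping the flap pressed, I'll back off, widen the fingers, and nudge the block's right rear side to the left.

send_rows(motion=[{"tx": 0.02, "ty": 0, "tz": 0, "rx": 0, "ry": 0, "rz": 0, "gripper": -0.04}, {"tx": 0.02, "ty": 0, "tz": 0, "rx": 0, "ry": 0, "rz": 0, "gripper": -0.04}, {"tx": 0, "ty": -0.012, "tz": 0, "rx": 0, "ry": 0, "rz": 0, "gripper": -0.807}, {"tx": 0, "ty": -0.012, "tz": 0, "rx": 0, "ry": 0, "rz": 0, "gripper": -0.807}, {"tx": 0, "ty": -0.012, "tz": 0, "rx": 0, "ry": 0, "rz": 0, "gripper": -0.807}, {"tx": 0, "ty": 0, "tz": 0, "rx": 0, "ry": 0, "rz": 0, "gripper": -0.807}, {"tx": 0, "ty": 0, "tz": 0, "rx": 0, "ry": 0, "rz": 0, "gripper": -0.807}, {"tx": 0, "ty": 0, "tz": 0, "rx": 0, "ry": 0, "rz": 0, "gripper": -0.807}])

```text
time_s: 21.42
ee_pos: [581.2, -85.5, -14.2]
ee_rot: [-179.9, 0.2, -168.9]
force: [-0.4, -2.6, 7.8]
gripper_width: 82.3
gripper_force: 3.2
```

```bash
python3 st.py
```

```text
21.425 [-79.43  16.77] [581.22 -85.54 -14.25] [-179.88    0.21 -168.88] w 82.34929572282684 F jig [-0.94 -2.46] 7.81 q [-9.500e+00  2.980e+01  1.024e+02 -1.000e-01  4.750e+01 -1.106e+02]
```

send_rows(motion=[{"tx": -0.015, "ty": 0, "tz": 0, "rx": 0, "ry": 0, "rz": 0, "gripper": -0.807}, {"tx": -0.015, "ty": 0, "tz": 0, "rx": 0, "ry": 0, "rz": 0, "gripper": -0.807}, {"tx": -0.013, "ty": 0, "tz": 0, "rx": 0, "ry": 0, "rz": 0, "gripper": -0.807}, {"tx": 0, "ty": 0, "tz": 0, "rx": 0, "ry": 0, "rz": 0, "gripper": -0.807}, {"tx": 0, "ty": 0.006, "tz": 0, "rx": 0, "ry": 0, "rz": 0, "gripper": -0.807}, {"tx": 0, "ty": 0.006, "tz": 0, "rx": 0, "ry": 0, "rz": 0, "gripper": -0.807}, {"tx": 0, "ty": 0, "tz": 0, "rx": 0, "ry": 0, "rz": 0, "gripper": -0.807}])

```text
time_s: 22.3
ee_pos: [599.9, -75.3, -14.8]
ee_rot: [-179.9, 0.1, -168.9]
force: [-0.7, -2.1, 6.4]
gripper_width: 82.8
gripper_force: 2.8
```

```bash
python3 st.py
```

```text
22.3 [-59.11  23.19] [599.93 -75.32 -14.79] [-1.7991e+02  7.0000e-02 -1.6886e+02] w 82.7813147284699 F jig [-1.1  -1.97] 6.44 q [-8.200e+00  3.110e+01  9.990e+01 -1.000e-01  4.890e+01 -1.093e+02]
```

send_rows(motion=[{"tx": 0, "ty": 0.006, "tz": 0, "rx": 0, "ry": 0, "rz": 0, "gripper": -0.807}, {"tx": 0, "ty": 0, "tz": 0, "rx": 0, "ry": 0, "rz": 0, "gripper": -0.807}, {"tx": 0, "ty": 0, "tz": 0, "rx": 0, "ry": 0, "rz": 0, "gripper": -0.807}])

```text
time_s: 22.68
ee_pos: [599.7, -72.8, -14.7]
ee_rot: [-179.9, 0.1, -168.9]
force: [-1.4, -2.9, 5.6]
gripper_width: 82.4
gripper_force: 3.5
```

```bash
python3 st.py
```

```text
22.675 [-58.84  25.73] [599.71 -72.78 -14.74] [-1.7988e+02  1.1000e-01 -1.6887e+02] w 82.44062312340395 F jig [-1.94 -2.6 ] 5.6 q [-8.00e+00  3.10e+01  1.00e+02 -1.00e-01  4.88e+01 -1.09e+02]
```

send_rows(motion=[{"tx": 0, "ty": 0.004, "tz": 0, "rx": 0, "ry": 0, "rz": 0, "gripper": -0.807}, {"tx": 0, "ty": 0, "tz": 0, "rx": 0, "ry": 0, "rz": 0, "gripper": -0.807}, {"tx": 0, "ty": 0, "tz": 0, "rx": 0, "ry": 0, "rz": 0, "gripper": -0.807}])

```text
time_s: 23.05
ee_pos: [599.6, -72.6, -14.5]
ee_rot: [-179.7, 0.1, -168.8]
force: [-0.6, -8.5, 6.2]
gripper_width: 82.4
gripper_force: 5.7
```

```bash
python3 st.py
```

```text
23.05 [-58.88  25.96] [599.62 -72.56 -14.47] [-1.7973e+02  1.2000e-01 -1.6885e+02] w 82.4476652092603 F jig [-2.25 -8.25] 6.17 q [  -7.9   31.   100.1   -0.3   48.7 -108.8]
```

send_rows(motion=[{"tx": 0, "ty": -0.01, "tz": 0, "rx": 0, "ry": 0, "rz": 0, "gripper": -0.807}, {"tx": 0.025, "ty": 0, "tz": 0, "rx": 0, "ry": 0, "rz": 0, "gripper": -0.807}, {"tx": 0.025, "ty": 0, "tz": 0, "rx": 0, "ry": 0, "rz": 0, "gripper": -0.807}, {"tx": 0, "ty": 0.01, "tz": 0, "rx": 0, "ry": 0, "rz": 0, "gripper": -0.15}, {"tx": 0, "ty": 0.01, "tz": 0, "rx": 0, "ry": 0, "rz": 0, "gripper": -0.15}, {"tx": 0, "ty": 0, "tz": 0, "rx": 0, "ry": 0, "rz": 0, "gripper": -0.15}, {"tx": 0, "ty": 0, "tz": 0, "rx": 0, "ry": 0, "rz": 0, "gripper": -0.15}, {"tx": 0, "ty": 0, "tz": 0, "rx": 0, "ry": 0, "rz": 0, "gripper": -0.15}])

```text
time_s: 24.05
ee_pos: [570.5, -68.0, -16.1]
ee_rot: [179.8, -0.2, -168.9]
force: [-0.7, 6.5, 4.7]
gripper_width: 52.2
gripper_force: 3.1
```

```bash
python3 st.py
```

```text
24.05 [-86.57  36.  ] [570.52 -68.04 -16.11] [ 179.81   -0.2  -168.91] w 52.23231815408719 F jig [0.55 6.54] 4.73 q [  -8.    29.2  103.9    0.2   47.1 -109.2]
```

send_rows(motion=[{"tx": 0, "ty": -0.005, "tz": 0, "rx": 0, "ry": 0, "rz": 0, "gripper": -0.15}, {"tx": -0.008, "ty": 0, "tz": 0, "rx": 0, "ry": 0, "rz": 0, "gripper": -0.15}, {"tx": -0.008, "ty": 0, "tz": 0, "rx": 0, "ry": 0, "rz": 0, "gripper": -0.15}, {"tx": -0.008, "ty": 0, "tz": 0, "rx": 0, "ry": 0, "rz": 0, "gripper": -0.15}, {"tx": -0.008, "ty": 0, "tz": 0, "rx": 0, "ry": 0, "rz": 0, "gripper": -0.15}, {"tx": -0.006, "ty": 0, "tz": 0, "rx": 0, "ry": 0, "rz": 0, "gripper": -0.15}, {"tx": 0, "ty": 0, "tz": 0, "rx": 0, "ry": 0, "rz": 0, "gripper": -0.15}, {"tx": 0, "ty": 0, "tz": 0, "rx": 0, "ry": 0, "rz": 0, "gripper": -0.15}])

```text
time_s: 25.05
ee_pos: [584.5, -67.8, -16.5]
ee_rot: [179.8, -0.8, -168.8]
force: [-8.9, 2.5, 10.9]
gripper_width: 52.5
gripper_force: 5.6
```

```bash
python3 st.py
```

```text
25.05 [-72.82  33.53] [584.49 -67.82 -16.53] [ 179.78   -0.8  -168.78] w 52.529584161826435 F jig [-8.28  4.19] 10.9 q [-7.700e+00  3.050e+01  1.015e+02 -1.000e-01  4.890e+01 -1.089e+02]
```

send_rows(motion=[{"tx": -0.006, "ty": 0, "tz": 0, "rx": 0, "ry": 0, "rz": 0, "gripper": -0.15}, {"tx": -0.004, "ty": 0, "tz": 0, "rx": 0, "ry": 0, "rz": 0, "gripper": -0.15}, {"tx": 0, "ty": 0, "tz": 0, "rx": 0, "ry": 0, "rz": 0, "gripper": -0.15}, {"tx": 0, "ty": 0, "tz": 0, "rx": 0, "ry": 0, "rz": 0, "gripper": -0.15}])

```text
time_s: 25.55
ee_pos: [589.2, -67.0, -16.5]
ee_rot: [179.8, -0.8, -168.8]
force: [-10.1, 1.3, 10.4]
gripper_width: 52.6
gripper_force: 5.8
```

```bash
python3 st.py
```

```text
25.55 [-68.05  33.46] [589.18 -66.97 -16.52] [ 179.78   -0.82 -168.78] w 52.60029971029087 F jig [-9.68  3.2 ] 10.37 q [-7.600e+00  3.080e+01  1.008e+02 -1.000e-01  4.920e+01 -1.087e+02]
```

send_rows(motion=[{"tx": -0.005, "ty": 0, "tz": 0, "rx": 0, "ry": 0, "rz": 0, "gripper": -0.15}, {"tx": -0.005, "ty": 0, "tz": 0, "rx": 0, "ry": 0, "rz": 0, "gripper": -0.15}, {"tx": 0, "ty": 0, "tz": 0, "rx": 0, "ry": 0, "rz": 0, "gripper": -0.15}, {"tx": 0, "ty": 0, "tz": 0, "rx": 0, "ry": 0, "rz": 0, "gripper": -0.15}])

```text
time_s: 26.05
ee_pos: [589.8, -66.7, -16.5]
ee_rot: [179.7, -1.3, -168.8]
force: [-18.8, -1.3, 18.2]
gripper_width: 52.4
gripper_force: 10.3
```

```bash
python3 st.py
```

```text
26.05 [-67.43  33.57] [589.77 -66.74 -16.51] [ 179.73   -1.31 -168.79] w 52.37524478655026 F jig [-18.66   2.34] 18.18 q [  -7.5   31.1  100.3   -0.2   50.  -108.5]
```

send_rows(motion=[{"tx": 0.012, "ty": 0, "tz": 0, "rx": 0, "ry": 0, "rz": 0, "gripper": -0.15}, {"tx": 0.012, "ty": 0, "tz": 0, "rx": 0, "ry": 0, "rz": 0, "gripper": -0.15}, {"tx": 0.012, "ty": 0, "tz": 0, "rx": 0, "ry": 0, "rz": 0, "gripper": -0.15}, {"tx": 0, "ty": 0, "tz": -0.01, "rx": 0, "ry": 0, "rz": 0, "gripper": -0.15}, {"tx": 0, "ty": 0, "tz": -0.01, "rx": 0, "ry": 0, "rz": 0, "gripper": -0.15}, {"tx": 0, "ty": 0, "tz": -0.02, "rx": 0, "ry": 0, "rz": 0, "gripper": -0.15}, {"tx": 0, "ty": 0, "tz": -0.1, "rx": 0, "ry": 0, "rz": 0, "gripper": -0.15}, {"tx": 0, "ty": 0, "tz": -0.1, "rx": 0, "ry": 0, "rz": 0, "gripper": -0.15}, {"tx": 0.11, "ty": 0, "tz": 0, "rx": 0, "ry": 0, "rz": 0, "gripper": -0.15}, {"tx": 0.11, "ty": 0, "tz": 0, "rx": 0, "ry": 0, "rz": 0, "gripper": -0.15}, {"tx": 0.11, "ty": 0, "tz": 0, "rx": 0, "ry": 0, "rz": 0, "gripper": -0.15}, {"tx": 0.11, "ty": 0, "tz": 0, "rx": 0, "ry": 0, "rz": 0, "gripper": -0.15}])

```text
time_s: 27.55
ee_pos: [364.8, -112.8, 103.8]
ee_rot: [-180.0, -0.2, -168.8]
force: [1.0, -1.1, 0.5]
gripper_width: 52.6
gripper_force: 0.0
```

send_rows(motion=[{"tx": 0, "ty": 0, "tz": 0, "rx": 0, "ry": 0, "rz": 0, "gripper": -0.15}, {"tx": 0, "ty": 0, "tz": 0, "rx": 0, "ry": 0, "rz": 0, "gripper": -0.15}, {"tx": 0, "ty": 0, "tz": 0, "rx": 0, "ry": 0, "rz": 0, "gripper": -0.15}])

```text
time_s: 27.92
ee_pos: [369.3, -112.5, 104.4]
ee_rot: [-180.0, 0.0, -168.8]
force: [-0.4, 0.1, 1.0]
gripper_width: 51.9
gripper_force: 0.0
```

```bash
cp pics/tb.png pics/tb1.png; python3 st.py; python3 blk.py
cat > edge.py <<'E'
from h import *
im0=np.load("top0.npy",allow_pickle=True).item()
def rect(img,z,x0,x1,y0,y1,s=.5):
    X,Y=np.meshgrid(np.arange(x0,x1,s),np.arange(y0,y1,s)); W=np.c_[X.ravel(),Y.ravel()]@RJ.T+J0
    p=proj(im0,np.c_[W,np.full(len(W),z)]).astype(np.float32).reshape(*X.shape,2)
    return cv2.remap(np.ascontiguousarray(img),p,None,cv2.INTER_LINEAR).astype(float),X,Y
def half(v,x):
    m=(v[:6].mean()+v[-6:].mean())/2; k=np.argmax(v>m); return x[k-1]+(m-v[k-1])/(v[k]-v[k-1])*(x[k]-x[k-1])
g=lambda I:I[...,0]-I[...,2]
for nm in("tb1","tb"):
    im=cv2.imread(f"pics/{nm}.png")[:,:,::-1]
    I,X,Y=rect(im,32,-62,-42,-13,13); G=cv2.blur(g(I),(1,7)); e=np.array([half(G[i],X[i]) for i in range(len(G))])
    p=np.polyfit(Y[:,0],e,1); print(nm,"rear",p[1].round(2),"yaw",np.degrees(-np.arctan(p[0])).round(2))
    I,X,Y=rect(im,32,-48,-35,-26,26); v=g(I).mean(1); n=len(v)//2; y=Y[:,0]
    print(" sides",half(v[:n],y[:n]),half(v[:n-1:-1],y[:n-1:-1]))
    # flap front edge: at z~42 brightness profile along x at y -15..0, plus tip edge along y
    I,X,Y=rect(im,40,-45,0,-14,-4,1); print(" flap x-profile",I.mean(-1).mean(0).round().astype(int).tolist())
# same estimators at the start (truth: plate/rail unknown) on lane width via rails z=14
E
python3 edge.py
```

```text
27.925 [-292.61   31.08] [ 369.28 -112.54  104.44] [-179.98    0.   -168.84] w 51.92161494370638 F jig [-0.33  0.21] 1.01 q [ -18.6    5.4  118.9   -0.    55.7 -119.8]
block jig [258 200  17  13 150] ((-40.43376922607422, 1.9945640563964844), (18.875410079956055, 28.43299674987793), 2.184227228164673) mean [-40.77284931   2.16428171] [[-50.400001525878906, 15.800000190734863], [-49.29999923706055, -12.600000381469727], [-30.5, -11.899999618530273], [-31.5, 16.600000381469727]]
tb1 rear -53.66 yaw 4.75
 sides -17.573611111111113 15.084935897435898
 flap x-profile [119, 119, 118, 117, 116, 115, 116, 116, 118, 119, 120, 118, 116, 111, 108, 107, 109, 111, 113, 113, 113, 113, 113, 114, 113, 114, 114, 114, 114, 115, 115, 115, 115, 115, 115, 115, 116, 116, 116, 114, 110, 104, 95, 84, 73]
tb rear -52.02 yaw 0.84
 sides -13.993055555555555 18.075
 flap x-profile [121, 122, 122, 122, 121, 120, 121, 121, 122, 123, 123, 122, 119, 113, 108, 108, 109, 112, 113, 113, 113, 113, 113, 114, 114, 114, 114, 114, 115, 115, 116, 115, 115, 115, 116, 116, 116, 116, 116, 114, 110, 104, 96, 85, 74]
```

```bash
cat >> edge.py <<'E'
print("plate edges")
im=im0["frame"]; L=lambda I:(I[...,0]+I[...,2])/2-I[...,1]
for y0,y1 in((-33,-27),(-24,-14),(2,12)):
    I,X,Y=rect(im,6,-195,-168,y0,y1); print(y0,"front(-180)",half(L(I).mean(0),X[0]))
I,X,Y=rect(im,6,0,30,-34,-26); v=L(I).mean(0); print("rear(15)",half(v[::-1],X[0][::-1]))
for x0,x1 in((-170,-120),(-60,-10)):
    I,X,Y=rect(im,6,x0,x1,-50,-27); print("right(-36)",half(L(I).mean(1),Y[:,0]))
E
python3 edge.py | sed -n '/plate/,$p'
```

```text
plate edges
-33 front(-180) -179.72115384615384
-24 front(-180) -179.14583333333334
2 front(-180) -179.64912280701753
rear(15) 14.686666666666667
right(-36) -34.02456275720165
right(-36) -35.64691091954023
```

The jig frame checks out to within 0.3 mm in x. The block sits square (0.8°), at y = +2 against the left rail, with its centre at about -26.5, which is home. Bystanders are unmoved, so I'm handing in.

```bash
python3 -c "
from workcell import env
print(env.job_done())"
```

```text
the job is handed in; nothing more can be done
None
```

I handed the job in at about 28 s of the 45 s limit. No pass or fail came back. My last measurements put the block square in the lane (about 0.8° off) at y = +2 mm, its centre about 26.5 mm before the stop (limit 28). The arm was clear, and I take the flap to be resting on the block, though I did not measure its angle at the end.

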